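# Load a hex shaft into a tube rotator's lever collet

### The arm

A 6-joint arm with a two-finger parallel gripper is mounted at the origin on the work surface. World frame = base frame: x ahead of the robot, y to its left, z up, the work surface at z = 0. Lengths are in m, angles in rad, forces in N, time in s.
With the tool pointing down it reaches from about 0.35 to 0.875 m from the base axis. Payload 4.2 kg.
Tool frame: the origin (TCP) lies between the finger pads; the fingertips stand env.tcp_to_tips ahead of it and the grasp point (between the pads) lies 3 mm ahead of it (env.tcp_to_tips is the distance from the TCP to the fingertips, in m); z points along the fingers, y is the direction in which the jaws open and shut (so a half turn about z gives the same grasp; the last joint's range is limited). The gripper opens to 85 mm and grips with 20 to 120 N. Pads are 22 mm wide; open, the fingers measure 114 mm over their backs; the gripper's body (76 mm by 85 mm) begins 54 mm behind the grasp point. The pads swing forward as they close: fully open they stand 13 mm farther back than shut.
Start: joints at [-0.885, 0.385, 0.008, 0, -1.194, -0.259], TCP at [0.259, -0.569, 0.224] pointing down, gripper open.
Joint ranges: [-3.14, 3.14], [-1.21, 2.06], [-1.07, 1.41], [-3.16, 2.05], [-2.99, -0.16], [-3.1, 3.1]. Speed limits (rad/s): [2.79, 2.79, 3.14, 3.14, 3.14, 3.14].

### API

Orientations are given as a unit quaternion [w, x, y, z].
In Python, from cell import env, cams, ticket, nets gives the robot as it stands.
- The arm moves only by the shell command python3 -m creep 'ROWS' [FORCE]. ROWS is JSON, one flat list of numbers, 5 for each row, row after row: the opening, from -1 (shut) to 1 (fully open), then the shift along the tool's x, y, z in m, then the turn about the tool's z in degrees. In form: [hand, x, y, z, twist, hand, x, y, z, twist, ...]. A call has 1 to 20 rows; each row is the pose to reach, as a shift and turn from the pose commanded when the call began, along the tool's axes at that moment; what a row does not reach only later rows make up. A row lasts 1/10 s, in which the tool goes at most 50 mm and 8.59 degrees, less where a joint would pass 70% of its speed; a pose out of reach is approached as far as the arm can. A call with a gripper value outside its range is refused whole. The fingers move at their own pace and stop on an object; FORCE is the grip in N (left out, the last holds). Time passes only in rows, so rows that repeat a pose let the fingers close. It gives the time, the measured TCP pose, the force and the opening at its end, in the units of the state.
- env.sense(): the state, without advancing time (a new reading comes with each control period).
- cams.snapshot(name): name is "side" or "top" or "wrist"; returns (picture, depth): 420x560x3 uint8, red, green, blue; 420x560 float32, m along the optical axis (not along the pixel's ray), 0 where there is no reading.
- cams.camera_model(name): a dict with "fx", "fy", "cx", "cy" (pixels), "dist_coeffs" ([k1, k2, p1, p2, k3] as OpenCV has them; the pictures are not rectified), "R" (3x3) and "t" (3): a world point X has camera coordinates R X + t. Camera axes: x right, y down, z forward; pixel columns grow to the right and rows downward; lengths in m; the calibration is good to about 2 mm. A picture is of the moment at which its call begins: read the wrist's pose just before it. camera_model takes no time and is no camera call; for the wrist camera it gives the pose at the moment of the call.
- ticket.close_job(): hands the job in, once; it reports no verdict.
Trained networks look in the newest picture that a camera, given by its name, has taken for a name from the list of things; names that differ only in an ending like _2 or _b are one class to them, and where a whole thing is asked for, a point or a joint stands for the part that bears it (a point fixed in the world has none). Each returns a list of dicts, best first, with "conf" (0 to 1); they miss things now and then, are a little off and sometimes report something else, mostly with a low value. They report only what shows in the picture. A call takes as long as a camera call.
- nets.cut_out(camera, thing): "region" (420x560 bool, what is visible of it) and "box" ([centre column, centre row, width, height] in pixels, round what is visible of it).
- nets.landmark_of(camera, thing): "position" ([column, row] in pixels: a listed point, or the origin of a listed thing).
The state is a dict: "t": time; "qpos": joint angles; "dq": joint speeds; "tau": joint torques, N m; "tool_pos": TCP position; "ee_rot": TCP orientation; "force": force on the tool from outside, world axes, zero at the start; "torque": the same for the moment, N m; "grip_width": opening from 0.0 (shut) to 1.0 (fully open).
Only numpy, scipy, OpenCV 4.12 (cv2) and the standard library are available. Lean on these libraries where they do the work, as an engineer would, in place of code of your own. Each camera call takes 0.05 s, during which the arm holds its last target.

### The job

Fit the six-sided shaft into the tube rotator: feed it into the open collet, gently, until you feel it come home on the depth stop inside, then swing the collet lever fully closed so that the shaft stays clamped hard against the stop. The stop is set by whoever used it last, so its depth is not known and it must not be rammed. Leave the round shaft and the other things on the bench where they are.

Things in the scene. Friction and masses are not known exactly. Their poses are not given: they have to be found in the camera images.
- hex_shaft: Plain steel hexagonal bar, 12 mm across flats, 280 mm long, about 0.27 kg; the ends are alike, either may go in. Origin at its centre; x along the bar, y square to two flats. It lies level in the rack with two flats upright (pinch these from above) and goes into the collet the same way round.
- round_shaft: Plain steel round bar, 12 mm diameter, 280 mm long, in the other place of the rack (the two places are swapped from run to run); origin at its centre, x along the bar. It belongs to other carriers: leave it in the rack.
- rack: Shaft rack, fixed: plate 190 x 160 mm, 8 mm thick, with two cross combs 160 mm apart whose V-notches hold the two bars with their axes 60 mm above the bench and 84 mm apart. Origin under its centre; x along the bars. Between the combs there is only the plate under the bars.
- rotator: Tube rotator drive, fixed: white motor housing 130 mm wide, 130 mm high; ahead of it a bearing block (74 mm wide, 131 mm high) and the spindle nose (52 mm diameter, its tip 110 mm ahead of the origin). Origin on the bench; x is the feed direction, into the collet along the level spindle axis 95 mm above the bench; z up.
- collet_mouth (a point): Centre of the collet's mouth in the front face of the nose, on the spindle axis, 95 mm above the bench; x points inward. A lead-in 21 mm wide narrows over 9.5 mm to a hexagonal bore 13.2 mm across flats, two flats upright; the open jaws leave as much. The stop is met 48 to 88 mm behind this point. Let go with the lever open, a shaft stays in, drooping up to 2 degrees.
- depth_stop: Rear end of the depth stop: guide tube, lock nut and black knob (34 mm) behind the rotator on the spindle axis; origin 150 mm behind the rotator's. From it a 12 mm rod with a domed tip runs forward inside the spindle; how far is not visible and differs each run (tip 48 to 88 mm behind the mouth). Over 20 N on it is ramming.
- collet_lever (a joint): Collet lever on top of the bearing block: 0 to 0.1 rad = open as found (out to the rotator's +y side), 1.25 = fully closed on its end stop (pointing to the rear). It swings level, clockwise seen from above to close, and stays where left. It needs 4 to 8 N at the grip, most from half way on, as the jaws bite. As it closes it draws the shaft up to 2 mm inward, pressing it on the stop.
- lever_grip (a point): Middle of the lever's upright grip: black cylinder, 16 mm diameter, 46 mm tall (156 to 202 mm above the bench), this point 182 mm above the bench and 110 mm from the lever's pivot axis. The lever's flat arm (16 mm wide) lies under it, top at 156 mm.
- lever_pivot (a point): Point on the lever's upright pivot axis, on top of the bearing block, 57 mm behind the mouth, 150 mm above the bench.
- dishes: Stack of three petri dishes, 92 mm diameter, 49 mm high, origin at the underside: leave alone.
- carrier: Tube carrier disc lying flat, 116 mm diameter, about 26 mm high at its hub, origin at the underside: leave alone.
- media: Media bottle with a red cap, 70 mm diameter, 150 mm high, origin at the underside: leave alone.

How it is judged:
By the outcome, as a careful person would: the job done as asked, in the order asked, and still so for the second after the job is handed in, with the robot touching nothing.
It also fails if it takes over 72 s, if anything falls off the work surface, if the arm or the gripper's body presses on something with over 40 N, if the wrist force passes 120 N, or if a joint passes its speed limit or range.

## Working session

There is one attempt and no reset: what is moved stays moved. The work goes in short steps, Python scripts to look and compute and a shell command to move; the robot and the scene stay as the last step left them, time stands still between calls to the robot, and variables do not carry over. Pictures are saved under pics/ and viewed, and the job is handed in when it is done.

```bash
ls; mkdir -p pics; python3 - <<'E'
from cell import env,cams,nets
import cv2,numpy as np
print(env.sense()); print(env.tcp_to_tips)
for c in("side","top"):
    p,d=cams.snapshot(c); cv2.imwrite(f"pics/{c}1.png",p[:,:,::-1]); np.savez(f"{c}1.npz",p=p,d=d)
    m=cams.camera_model(c); print(c,m)
    for n in["hex_shaft","round_shaft","rack","rotator","collet_mouth","depth_stop","lever_grip","lever_pivot"]:
        r=nets.landmark_of(c,n); print(n,[(x["conf"],x["position"]) for x in r[:2]])
print(env.sense()["t"])
E
```

```text
pics
{'t': 0.0, 'qpos': array([-8.85426897e-01,  3.85534070e-01,  6.62329260e-03, -5.09855412e-04,
       -1.19400779e+00, -2.58592255e-01]), 'dq': array([-0.0025291 , -0.00157064,  0.0021372 , -0.00071493,  0.00030037,
       -0.00261079]), 'tau': array([-1.17047166e-04, -3.92290807e+01,  1.88403583e+01,  4.18614686e+00,
       -4.52326130e-03,  3.46057391e-06]), 'tool_pos': array([ 0.25847461, -0.56838235,  0.22323258]), 'ee_rot': array([-2.71400430e-04, -2.11680798e-01,  9.77338251e-01,  1.05283552e-03]), 'force': array([-0.4661961 ,  0.02537301,  0.03395929]), 'torque': array([0.00366351, 0.05230484, 0.01048582]), 'grip_width': 1.0025343652197813}
0.022
side {'fx': 487.87079192295363, 'fy': 487.87079192295363, 'cx': 272.2510410544886, 'cy': 204.92115348788013, 'dist_coeffs': array([-0.11691571,  0.        ,  0.        ,  0.        ,  0.        ]), 'R': array([[-0.85064459, -0.52553248,  0.01481199],
       [-0.37846139,  0.59254841, -0.71109307],
       [ 0.36492568, -0.61049324, -0.70294185]]), 't': array([0.53482243, 0.31089125, 1.17915495])}
hex_shaft [(0.83, [377.0, 171.7])]

[... 300 characters left out ...]
 'fy': 430.4188994219859, 'cx': 275.51644375991225, 'cy': 210.33103198807623, 'dist_coeffs': array([-0.05087568,  0.        ,  0.        ,  0.        ,  0.        ]), 'R': array([[ 0.00710969, -0.99976532,  0.02046365],
       [-0.9916838 , -0.00967902, -0.12833377],
       [ 0.12850172, -0.01938105, -0.99151989]]), 't': array([0.00250131, 0.63992574, 1.20222698])}
hex_shaft [(0.68, [393.8, 266.6])]
round_shaft [(0.71, [390.8, 238.7])]
rack [(0.95, [388.0, 256.8])]
rotator [(0.68, [197.9, 237.2])]
collet_mouth [(0.73, [286.3, 275.7]), (0.63, [228.7, 228.6])]
depth_stop [(0.5, [137.5, 249.5])]
lever_grip [(0.66, [202.7, 276.3]), (0.59, [276.6, 161.8])]
lever_pivot [(0.74, [206.8, 231.9])]
0.9
```

View pics/side1.png

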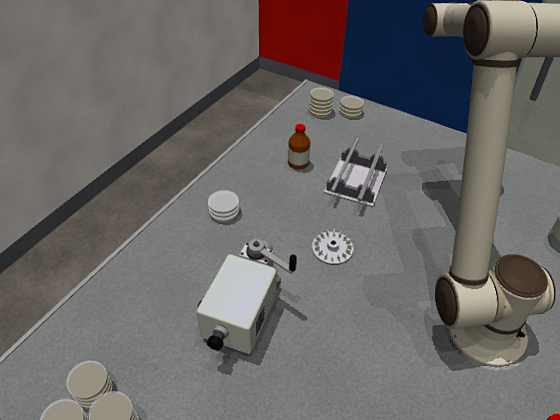

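View pics/top1.png

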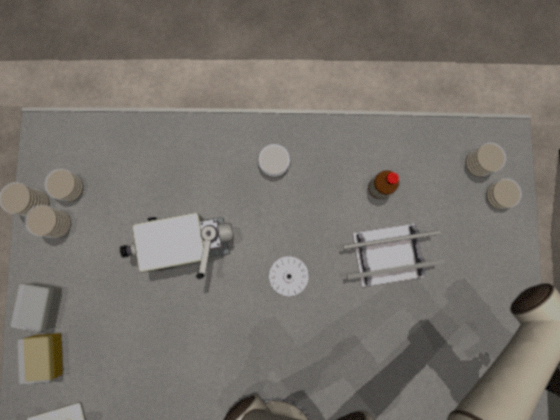

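The top picture shows the rotator at left with its mouth facing right (~(231,229)) and the lever grip at (200,276). The rack is at (388,257), with bars at rows ~240 and ~270. Both cameras name the nearer bar (row ~268) as hex.

```bash
cat > h.py <<'E'
import numpy as np,cv2
from cell import env,cams,nets
from scipy.spatial.transform import Rotation as Ro
def K(m): return np.array([[m["fx"],0,m["cx"]],[0,m["fy"],m["cy"]],[0,0,1]])
def atz(m,uv,z):
    p=cv2.undistortPoints(np.array([[uv]],float),K(m),m["dist_coeffs"])[0,0]
    R=m["R"];c=-R.T@m["t"];d=R.T@np.array([p[0],p[1],1]);return c+d*(z-c[2])/d[2]
def proj(m,X):
    q,_=cv2.projectPoints(np.array(X,float).reshape(-1,1,3),cv2.Rodrigues(m["R"])[0],m["t"],K(m),m["dist_coeffs"]);return q[:,0]
def cloud(m,d):
    v,u=np.nonzero(d>0);p=cv2.undistortPoints(np.stack([u,v],1).astype(float)[:,None],K(m),m["dist_coeffs"])[:,0]
    z=d[v,u];P=(np.c_[p,np.ones(len(p))]*z[:,None]-m["t"])@m["R"];o=np.full(d.shape+(3,),np.nan);o[v,u]=P;return o
def rot(s): q=s["ee_rot"];return Ro.from_quat([q[1],q[2],q[3],q[0]])
E
python3 - <<'E'
from h import *
for c,L in(("top",dict(hex=([393.8,266.6],.06),rnd=([390.8,238.7],.06),mouth=([228.7,228.6],.095),ds=([137.5,249.5],.095),grip=([202.7,276.3],.182),piv=([206.8,231.9],.15),rot=([197.9,237.2],0))),
 ("side",dict(hex=([377,171.7],.06),rnd=([346.6,162.3],.06),mouth=([263.5,247.7],.095),ds=([220.3,326.3],.095),grip=([289.9,264.2],.182),piv=([255.7,249.4],.15),rot=([248.9,296.4],0)))):
    m=cams.camera_model(c)
    for k,(uv,z) in L.items(): print(c,k,atz(m,uv,z).round(4))
    d=np.load(c+"1.npz"); C=cloud(m,d["d"]); np.save(c+"C.npy",C)
    x,y,z=C[...,0],C[...,1],C[...,2]
    # bar tops
    for lo,hi in((.055,.075),):
        M=(z>lo)&(z<hi)&(y<-.1)&(y>-.5)&(x>.4)&(x<.75); print(M.sum()); P=C[M]
        np.save(c+"bars.npy",P)
    im=np.load(c+"1.npz")["p"][:,:,::-1]
    if c=="top": a=cv2.resize(im[200:320,320:460],None,fx=5,fy=5,interpolation=2);b=cv2.resize(im[200:290,110:250],None,fx=5,fy=5,interpolation=2)
    else: a=cv2.resize(im[130:220,310:410],None,fx=6,fy=6);b=cv2.resize(im[230:360,190:310],None,fx=4,fy=4)
    cv2.imwrite(f"pics/{c}_rack.png",a);cv2.imwrite(f"pics/{c}_rot.png",b)
E
```

```text
top hex [ 0.4803 -0.3273  0.06  ]
top rnd [ 0.5592 -0.3206  0.06  ]
top mouth [0.5811 0.1371 0.095 ]
top ds [0.5215 0.3848 0.095 ]
top grip [0.4531 0.1921 0.182 ]
top piv [0.5672 0.1891 0.15  ]
top rot [0.5629 0.236  0.    ]
1030
side hex [ 0.4547 -0.3366  0.06  ]
side rnd [ 0.5546 -0.3261  0.06  ]
side mouth [0.5715 0.1376 0.095 ]
side ds [0.5298 0.382  0.095 ]
side grip [0.4563 0.2091 0.182 ]
side piv [0.5594 0.1915 0.15  ]
side rot [0.5585 0.2275 0.    ]
637
```

View pics/top_rack.png

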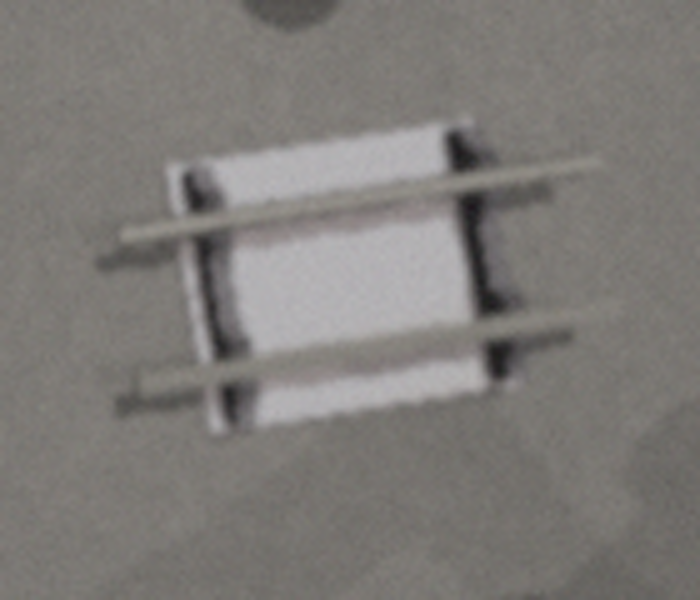

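View pics/top_rot.png

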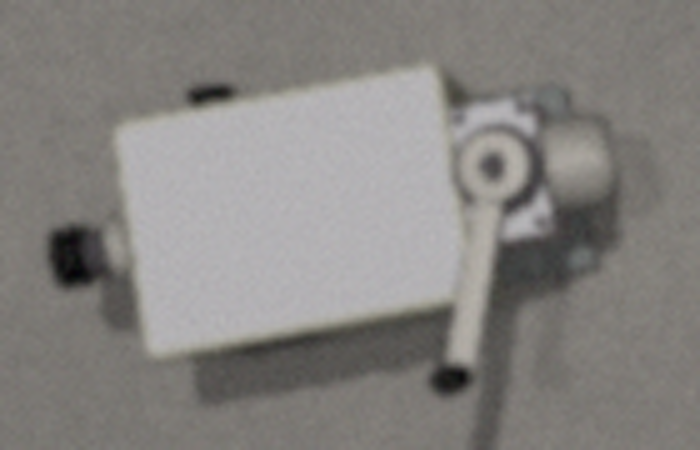

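View pics/side_rack.png

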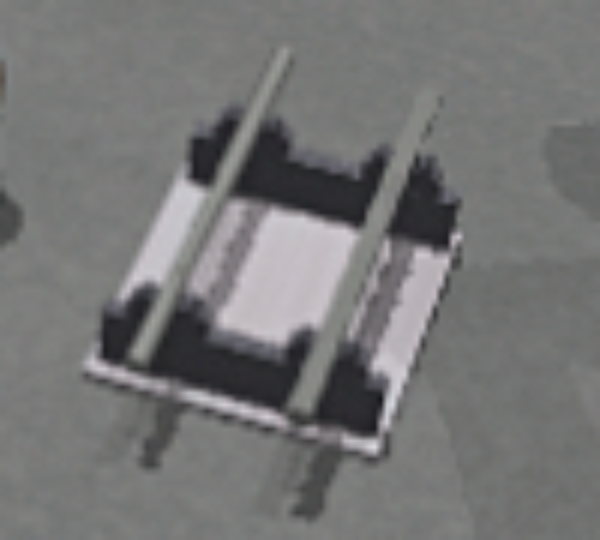

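```bash
python3 - <<'E'
from h import *
C=np.load("topC.npy");x,y,z=C[...,0],C[...,1],C[...,2]
M=(abs(z-.13)<.012)&(x>.4)&(x<.75)&(y>.1)&(y<.45)
# housing rect
Mc=cv2.morphologyEx(M.astype(np.uint8),cv2.MORPH_OPEN,np.ones((9,9)))>0
P=C[Mc];print(len(P),P[:,2].mean());r=cv2.minAreaRect(P[:,:2].astype(np.float32)*1000);print(r)
# side
C2=np.load("sideC.npy");x,y,z=C2[...,0],C2[...,1],C2[...,2]
M=(abs(z-.13)<.012)&(x>.4)&(x<.75)&(y>.1)&(y<.45)
Mc=cv2.morphologyEx(M.astype(np.uint8),cv2.MORPH_OPEN,np.ones((7,7)))>0
P=C2[Mc];print(len(P),P[:,2].mean());print(cv2.minAreaRect(P[:,:2].astype(np.float32)*1000))
m=cams.camera_model("top")
for a,b in(((348,276.4),(443.6,261.6)),((344.5,247),(440,232))):
    A=atz(m,a,.064);B=atz(m,b,.064);print(A,B,(A+B)/2,np.linalg.norm(A-B),np.degrees(np.arctan2(*(A-B)[1::-1])))
ms=cams.camera_model("side")
for a,b in(((310+302/6,130+408/6),(310+432/6,130+90/6)),((310+138/6,130+358/6),(310+285/6,130+50/6))):
    A=atz(ms,a,.06);B=atz(ms,b,.06);print(A,B,(A+B)/2,np.linalg.norm(A-B),np.degrees(np.arctan2(*(A-B)[1::-1])))
s=env.sense();print(rot(s).as_matrix().round(3));w=cams.camera_model("wrist");print(w["fx"],(w["R"]@rot(s).as_matrix()).round(3),w["R"]@s["tool_pos"]+w["t"])
E
```

```text
2946 0.12962734775112972
((541.9815063476562, 293.2144775390625), (130.3963165283203, 180.6828155517578), 11.828535079956055)
3875 0.12877511654133997
((542.3445434570312, 287.0821533203125), (131.19393920898438, 197.9207763671875), 11.856687545776367)
[ 0.45257049 -0.19575977  0.064     ] [ 0.49481804 -0.46998948  0.064     ] [ 0.47369426 -0.33287463  0.064     ] 0.2774649288091077 98.75807538780676
[ 0.53461594 -0.18686124  0.064     ] [ 0.57900387 -0.46283284  0.064     ] [ 0.55680991 -0.32484704  0.064     ] 0.27951853344779554 99.13733160654617
[ 0.44985995 -0.19953832  0.06      ] [ 0.49382609 -0.47271541  0.06      ] [ 0.47184302 -0.33612686  0.06      ] 0.27669250683869 99.14299064510135
[ 0.53385163 -0.18817877  0.06      ] [ 0.57794348 -0.46102544  0.06      ] [ 0.55589755 -0.32460211  0.06      ] 0.27638631619013904 99.17960467645457
[[-0.91  -0.414  0.   ]
 [-0.414  0.91  -0.   ]
 [-0.    -0.    -1.   ]]
296.8804414825405 [[-0.     1.     0.   ]
 [-0.966 -0.    -0.26 ]
 [-0.26  -0.     0.966]] [4.65629852e-05 2.52775455e-02 1.62611769e-01]
```

View pics/side_rot.png

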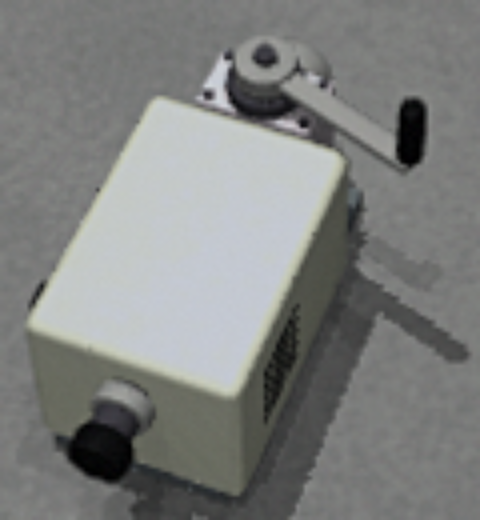

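The rotator's yaw is 101.8° with its axis through (0.542, 0.290). The hex candidate is centred at (0.473, -0.334) with yaw 99.1°. I'll move above it and check with the wrist camera.

```bash
python3 -m creep '[1,-0.15,0.06,0,-37, 1,-0.292,0.124,0,-74.6, 1,-0.292,0.124,0,-74.6, 1,-0.292,0.124,0,-74.6, 1,-0.292,0.124,0,-74.6, 1,-0.292,0.124,0,-74.6, 1,-0.292,0.124,0,-74.6, 1,-0.292,0.124,0,-74.6, 1,-0.292,0.124,0,-74.6, 1,-0.292,0.124,0,-74.6, 1,-0.292,0.124,0,-74.6, 1,-0.292,0.124,0,-74.6, 1,-0.292,0.124,0,-74.6]' 60
python3 - <<'E'
from h import *
s=env.sense();print(s["t"],s["tool_pos"],np.degrees(np.arctan2(*rot(s).as_matrix()[1::-1,0])),s["qpos"].round(2))
w=cams.camera_model("wrist");p,d=cams.snapshot("wrist");cv2.imwrite("pics/w1.png",p[:,:,::-1]);np.savez("w1.npz",p=p,d=d)
for n in("hex_shaft","round_shaft"):
  for r in nets.landmark_of("wrist",n)[:2]: print(n,r["conf"],r["position"],atz(w,r["position"],.06))
C=cloud(w,d);np.save("w1C.npy",C)
E
```

```text
t: 2.2
tool_pos: [0.4731, -0.3354, 0.2243]
ee_rot: [-0.0, 0.76, -0.65, 0.0]
force: [0.3, 0.6, -0.4]
grip_width: 0.996
2.2 [ 0.4730512  -0.33536346  0.22433611] -81.02376265113323 [-0.34  0.31 -0.11  0.   -1.16  0.49]
hex_shaft 0.93 [274.1, 197.3] [ 0.4726552  -0.33269775  0.06      ]
round_shaft 0.61 [198.5, 193.2] [ 0.55440098 -0.3245041   0.06      ]
```

View pics/w1.png

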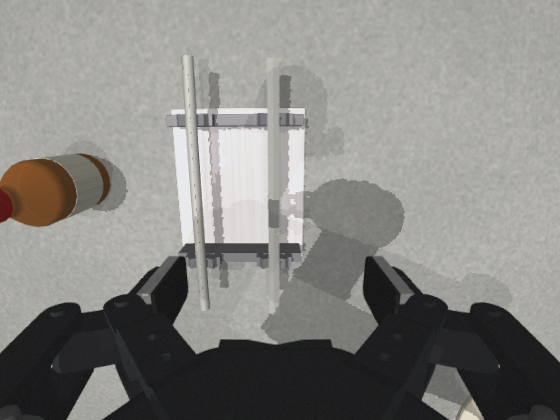

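```bash
python3 - <<'E'
from h import *
im=cv2.imread("pics/w1.png");cv2.imwrite("pics/w1z.png",cv2.resize(im[45:320,170:310],None,fx=2.1*2,fy=2.1,interpolation=2))
w=cams.camera_model("wrist");g=im.astype(float).mean(2)
for r in(90,150,180,220,290): print(r,g[r,180:215].round().astype(int)[::1],g[r,260:292].round().astype(int))
# line via edges
A=atz(w,(273.5,60),.063);B=atz(w,(273.5,305),.063);print(A,B,np.linalg.norm(A-B),(A+B)/2,np.degrees(np.arctan2(*(B-A)[1::-1])))
E
```

```text
90 [169 168 169 156 176 193 206 215 152 191 185 173 158 139 110 128 155 157
 157 147 146 147 147 151 159 162 162 163 163 140 119 125 125 125 127] [154 152 156 154 148 148 152 167 174 176 174 175 172 167 164 164 163 164
 162 136 108 105 104 105 104 107 108 111 111 109 107 139]
150 [233 234 233 233 233 233 233 191 178 195 209 211 201 190 179 157 146 123
 126 230 233 229 228 224 223 223 231 229 229 164 168 195 195 199 197] [229 226 226 224 222 220 222 206 175 177 177 177 177 170 165 166 164 165
 164 161 161 166 168 167 167 168 167 168 201 227 231 229]
180 [233 233 233 233 233 233 233 233 233 202 177 194 210 212 200 189 181 165
 144 123 146 233 233 224 223 221 222 228 229 226 219 161 172 193 192] [229 225 225 224 220 217 221 212 185 176 177 176 177 170 165 166 165 165
 165 161 160 162 164 166 167 167 167 166 166 208 231 234]
220 [213 231 233 233 233 233 233 233 233 233 233 233 215 166 169 178 174 127
 159 152 137 117 105 149 221 222 221 219 218 221 219 216 215 199 149] [221 218 218 219 218 217 220 212 159 111 110 111 109 110 111 111 112 111
 115 133 144 147 148 151 151 151 149 149 162 199 220 223]
290 [ 26  22  25  23  25  26  24  43 126 158 161 161 161 161 164 166 163 160
 152 142 165 174 171 160 154 139 121 100 115 157 161 160 162 158 158] [170 169 171 171 171 171 168 163 165 168 171 171 171 167 161 159 160 160
 161 170 174 176 177 154 127 126 127 129 130 130 127 124]
[ 0.49463348 -0.46815276  0.063     ] [ 0.45303285 -0.20306207  0.063     ] 0.26833502136105225 [ 0.47383316 -0.33560742  0.063     ] 98.91867789404466
```

View pics/w1z.png

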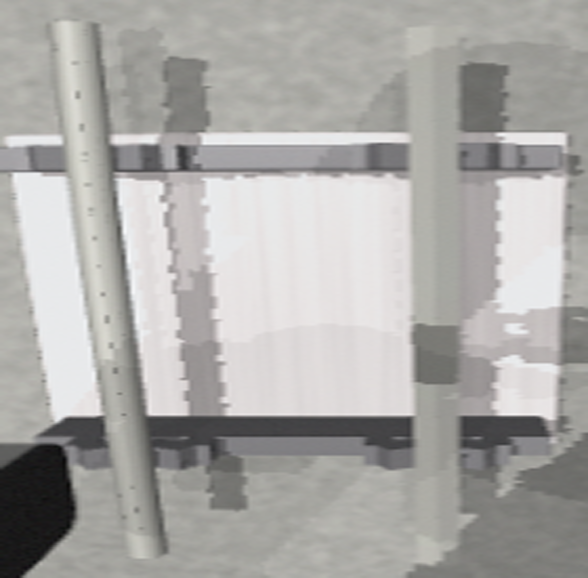

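The right bar, with its crest at column ~273, shows two flat tones, so it is hex. The left bar is smoothly shaded and therefore round. Next I descend and grip.

```bash
python3 -m creep '[0.2,0.008,0,0.05,0, 0,0.008,0,0.1,0, 0,0.008,0,0.13,0, 0,0.008,0,0.15,0, 0,0.008,0,0.161,0, 0,0.008,0,0.161,0, 0,0.008,0,0.161,0, -0.6,0.008,0,0.161,0, -1,0.008,0,0.161,0, -1,0.008,0,0.161,0, -1,0.008,0,0.161,0, -1,0.008,0,0.161,0, -1,0.008,0,0.161,0, -1,0.008,0,0.161,0]' 40
python3 - <<'E'
from h import *
s=env.sense();print(s["t"],s["tool_pos"],np.degrees(np.arctan2(*rot(s).as_matrix()[1::-1,0])),s["force"],s["torque"],s["grip_width"])
E
```

```text
t: 3.75
tool_pos: [0.4744, -0.343, 0.0633]
ee_rot: [0.0, 0.761, -0.649, -0.0]
force: [-0.2, 0.8, 0.2]
grip_width: -0.002
3.75 [ 0.47444182 -0.34303131  0.06326367] -80.94647732242285 [-0.21750547  0.75836381  0.17594357] [ 0.02546422 -0.02472318  0.00429991] -0.002091860190318678
```

```bash
python3 - <<'E'
from h import *
for c in("wrist","side"):
    p,d=cams.snapshot(c);cv2.imwrite(f"pics/{c}2.png",p[:,:,::-1])
    if c=="side":cv2.imwrite("pics/side2z.png",cv2.resize(p[100:240,290:450,::-1],None,fx=4,fy=4))
E
```

```text
(no output)
```

View pics/wrist2.png

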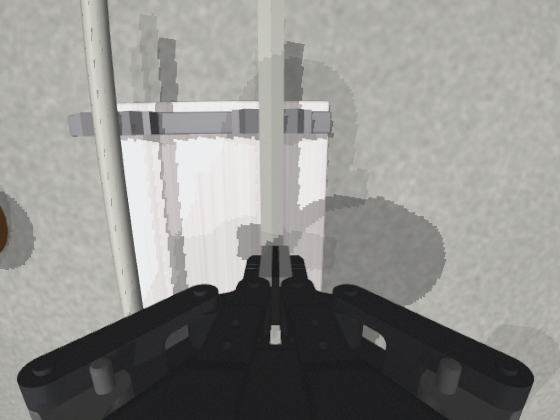

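View pics/side2z.png

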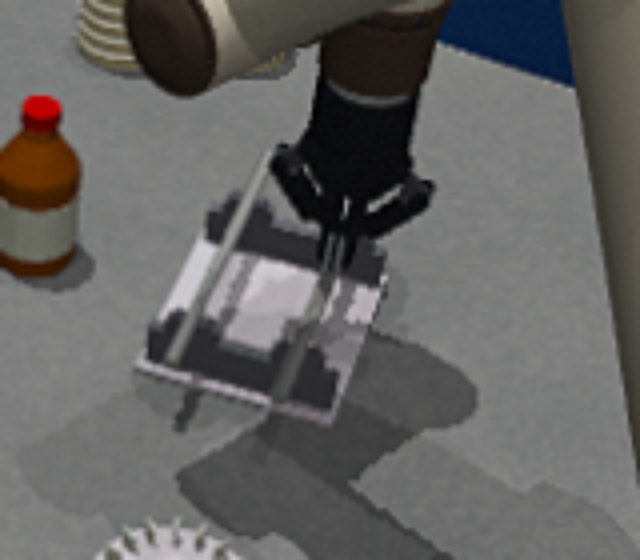

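```bash
python3 -m creep '[-1,0,0,-0.01,0,-1,0,0,-0.03,0,-1,0,0,-0.04,0,-1,0,0,-0.04,0,-1,0,0,-0.04,0]' 
python3 - <<'E'
from h import *
s=env.sense();print(s["tool_pos"],s["grip_width"],s["force"])
for c in("wrist","side"):
    p,d=cams.snapshot(c);cv2.imwrite(f"pics/{c}3.png",p[:,:,::-1])
    if c=="side":cv2.imwrite("pics/side3z.png",cv2.resize(p[100:240,290:450,::-1],None,fx=4,fy=4))
    else: cv2.imwrite("pics/wrist3z.png",cv2.resize(p[150:350,180:380,::-1],None,fx=3,fy=3)); np.savez("w3.npz",d=d)
E
```

```text
t: 4.35
tool_pos: [0.4743, -0.3429, 0.1034]
ee_rot: [-0.0, 0.761, -0.649, 0.0]
force: [-0.3, 0.2, 0.2]
grip_width: 0.001
[ 0.47431726 -0.34288384  0.10335827] 0.0005359666278310672 [-0.34482276  0.19659943  0.21886291]
```

View pics/wrist3z.png

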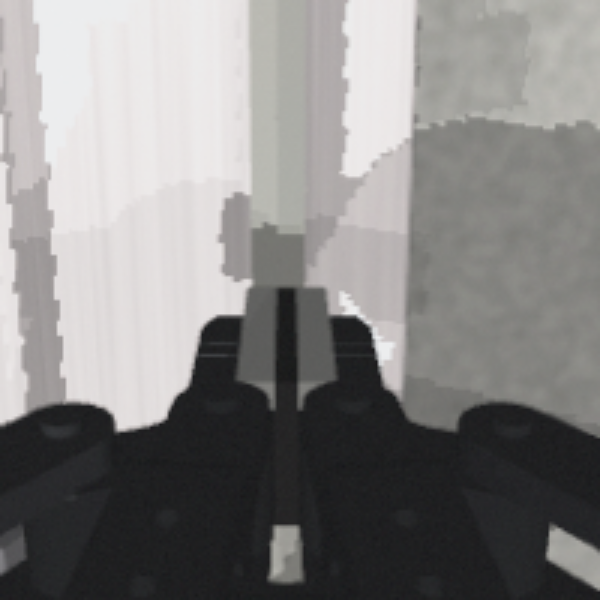

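View pics/side3z.png

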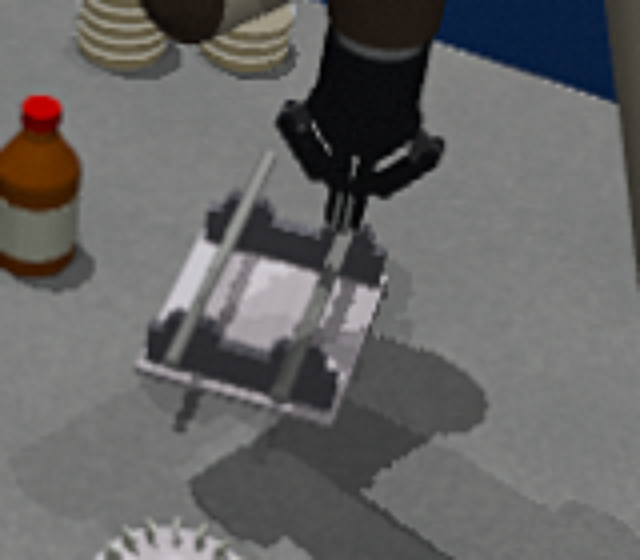

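```bash
python3 - <<'E'
from h import *
C=np.load("w1C.npy")
for u,v in((270,90),(276,90),(270,150),(275,170),(270,180),(275,250),(240,180),(400,100),(193,150)): print(u,v,C[v,u].round(4))
w=cams.camera_model("wrist");C=cloud(w,np.load("w3.npz")["d"]);np.save("w3C.npy",C)
for v in(170,190,220,240,246,250,256,262,270,276):print(v,[(u,tuple(C[v,u].round(3))) for u in(266,275,285)])
print(proj(w,[env.sense()["tool_pos"]]),proj(w,[env.sense()["tool_pos"]-[0,0,.022]]))
E
```

```text
270 90 [ 0.4935 -0.4398  0.0658]
276 90 [ 0.4877 -0.4407  0.0656]
270 150 [ 0.4847 -0.3823  0.0667]
275 170 [ 0.4764 -0.3629  0.0664]
270 180 [ 0.48   -0.3516  0.0657]
275 250 [ 0.4626 -0.2751  0.0671]
240 180 [ 0.5163 -0.3368  0.0089]
400 100 [ 0.3391 -0.4628  0.0008]
193 150 [ 0.5627 -0.3703  0.0668]
170 [(266, (np.float64(0.485), np.float64(-0.384), np.float64(0.066))), (275, (np.float64(0.48), np.float64(-0.385), np.float64(0.065))), (285, (np.float64(0.47), np.float64(-0.379), np.float64(0.009)))]
190 [(266, (np.float64(0.483), np.float64(-0.371), np.float64(0.065))), (275, (np.float64(0.478), np.float64(-0.372), np.float64(0.066))), (285, (np.float64(0.468), np.float64(-0.363), np.float64(0.008)))]
220 [(266, (np.float64(0.48), np.float64(-0.351), np.float64(0.065))), (275, (np.float64(0.475), np.float64(-0.353), np.float64(0.066))), (285, (np.float64(0.463), np.float64(-0.337), np.float64(0.008)))]
240 [(266, (np.float64(0.478), np.float64(-0.337), np.float64(0.064))), (275, (np.float64(0.472), np.float64(-0.339), np.float64(0.066))), (285, (np.float64(0.46), np.float64(-0.318
[... 616 characters left out ...]
, np.float64(0.128)))]
262 [(266, (np.float64(0.479), np.float64(-0.353), np.float64(0.134))), (275, (np.float64(0.475), np.float64(-0.354), np.float64(0.135))), (285, (np.float64(0.471), np.float64(-0.355), np.float64(0.134)))]
270 [(266, (np.float64(0.479), np.float64(-0.353), np.float64(0.142))), (275, (np.float64(0.475), np.float64(-0.354), np.float64(0.142))), (285, (np.float64(0.471), np.float64(-0.355), np.float64(0.142)))]
276 [(266, (np.float64(0.478), np.float64(-0.353), np.float64(0.147))), (275, (np.float64(0.475), np.float64(-0.354), np.float64(0.147))), (285, (np.float64(0.471), np.float64(-0.355), np.float64(0.147)))]
[[273.45231894 256.58409185]] [[273.56522543 242.13507873]]
```

```bash
python3 - <<'E'
from h import *
m=cams.camera_model("side");s=env.sense();t=s["tool_pos"]
P=[t+[0,0,dz] for dz in(-.022,0,.0105,.03)]
q=proj(m,P);print(q)
im=cv2.imread("pics/side3.png");z=cv2.resize(im[110:190,330:430],None,fx=8,fy=8,interpolation=2)
for a in q:
    c=((a-[330,110])*8+4).astype(int);cv2.drawMarker(z,tuple(map(int,c)),(0,0,255),0,14,1)
cv2.imwrite("pics/side3m.png",z[:600])
w=cams.camera_model("wrist");print(proj(w,[t+[.002,-.011,-.022],t+[.002,-.011,0.011]]))
# direct-to-depth in side
C=cloud(m,cams.snapshot("side")[1])
for v in range(146,166,2):print(v,[tuple(float(k) for k in C[v,u].round(3)) for u in(374,376,378)])
E
```

```text
[[373.14574074 163.39022815]
 [374.26264849 157.88139634]
 [374.80245954 155.21365605]
 [375.81669042 150.19194978]]
[[273.12912046 224.92846942]
 [272.85055459 244.93917244]]
146 [(0.478, -0.331, 0.155), (0.473, -0.333, 0.155), (0.467, -0.333, 0.158)]
148 [(0.477, -0.33, 0.148), (0.472, -0.335, 0.147), (0.464, -0.328, 0.155)]
150 [(0.476, -0.332, 0.139), (0.469, -0.328, 0.145), (0.465, -0.333, 0.144)]
152 [(0.476, -0.334, 0.13), (0.469, -0.333, 0.134), (0.464, -0.336, 0.134)]
154 [(0.473, -0.329, 0.128), (0.469, -0.335, 0.125), (0.464, -0.341, 0.123)]
156 [(0.472, -0.331, 0.119), (0.465, -0.327, 0.124), (0.463, -0.339, 0.118)]
158 [(0.47, -0.328, 0.114), (0.466, -0.333, 0.112), (0.477, -0.396, 0.065)]
160 [(0.484, -0.38, 0.064), (0.477, -0.379, 0.068), (0.478, -0.405, 0.049)]
162 [(0.48, -0.371, 0.064), (0.475, -0.376, 0.062), (0.477, -0.407, 0.04)]
164 [(0.476, -0.359, 0.066), (0.484, -0.411, 0.026), (0.476, -0.409, 0.031)]
```

View pics/side3m.png

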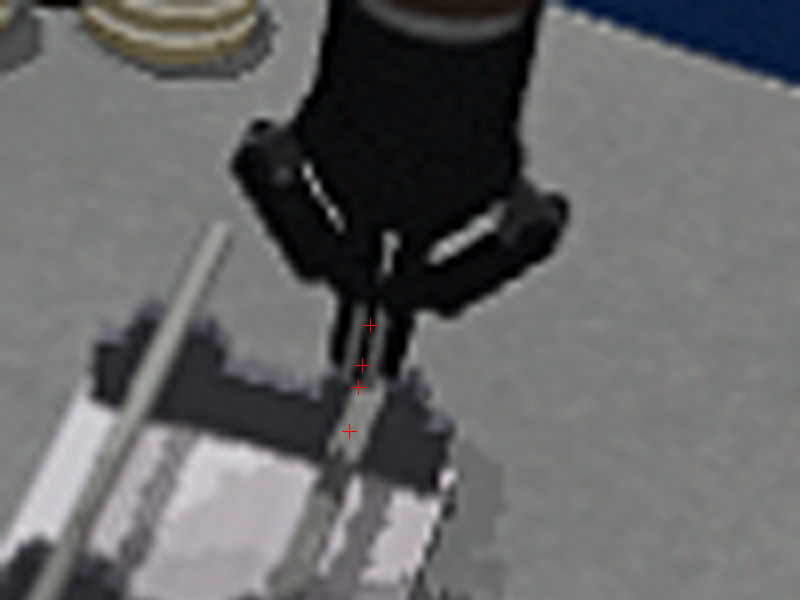

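Wrist depth and the side view agree that the real fingertips are at z≈0.113 while the TCP reads 0.103. The tips therefore sit ~10 mm behind the reported TCP, not 22 mm ahead, and the first grasp closed above the bar. I'll use the measured geometry: tips = TCP+10 mm up, grasp point ≈ TCP+30 mm up. Regrasping with TCP at 0.031.

```bash
python3 -m creep '[0,0,0,0,0, 0,0,0,0,0, 0,0,0,0,0, 0,0,0,0,0, 0,0,0,0.02,0, 0,0,0,0.04,0, 0,0,0,0.05,0, 0,0,0,0.06,0, 0,0,0,0.065,0, 0,0,0,0.07,0, 0,0,0,0.072,0, 0,0,0,0.072,0]' 40
python3 -m creep '[-0.5,0,0,0,0, -1,0,0,0,0, -1,0,0,0,0, -1,0,0,0,0, -1,0,0,0,0, -1,0,0,0,0]' 40
```

```text
t: 5.7
tool_pos: [0.4746, -0.3431, 0.0314]
ee_rot: [-0.0, 0.761, -0.649, 0.0]
force: [0.2, 1.0, 0.8]
grip_width: 0.502
t: 6.3
tool_pos: [0.476, -0.3434, 0.0321]
ee_rot: [-0.001, 0.761, -0.649, 0.002]
force: [4.9, 1.1, 2.6]
grip_width: 0.128
```

```bash
python3 -m creep '[-1,0,0,-0.01,0, -1,0,0,-0.03,0, -1,0,0,-0.06,0, -1,0,0,-0.08,0, -1,-0.04,-0.027,-0.08,-1, -1,-0.08,-0.053,-0.08,-2, -1,-0.12,-0.08,-0.08,-2.9, -1,-0.16,-0.107,-0.08,-2.9, -1,-0.2,-0.134,-0.08,-2.9, -1,-0.235,-0.157,-0.08,-2.9, -1,-0.26,-0.174,-0.08,-2.9, -1,-0.271,-0.181,-0.08,-2.9, -1,-0.271,-0.181,-0.08,-2.9, -1,-0.271,-0.181,-0.08,-2.9]' 60
python3 - <<'E'
from h import *
s=env.sense();print(s["tool_pos"],np.degrees(np.arctan2(*rot(s).as_matrix()[1::-1,0])),s["grip_width"],s["force"],s["torque"])
for c in("top","side","wrist"):
    m=cams.camera_model(c)
    p,d=cams.snapshot(c);cv2.imwrite(f"pics/{c}4.png",p[:,:,::-1]);np.savez(c+"4.npz",p=p,d=d);np.save(c+"4C.npy",cloud(m,d))
z=cv2.imread("pics/top4.png")[190:310,190:390];cv2.imwrite("pics/top4z.png",cv2.resize(z,None,fx=4,fy=4,interpolation=2))
z=cv2.imread("pics/side4.png")[140:310,220:390];cv2.imwrite("pics/side4z.png",cv2.resize(z,None,fx=3.5,fy=3.5,interpolation=2))
E
```

```text
t: 7.7
tool_pos: [0.6089, -0.0478, 0.1106]
ee_rot: [0.001, 0.777, -0.63, -0.001]
force: [-0.3, -0.3, -2.8]
grip_width: 0.125
[ 0.60891435 -0.04781471  0.11058701] -78.08807606722759 0.1250207242694474 [-0.34815838 -0.31477372 -2.82931234] [-0.07827404  0.06459209  0.00651643]
```

View pics/top4z.png

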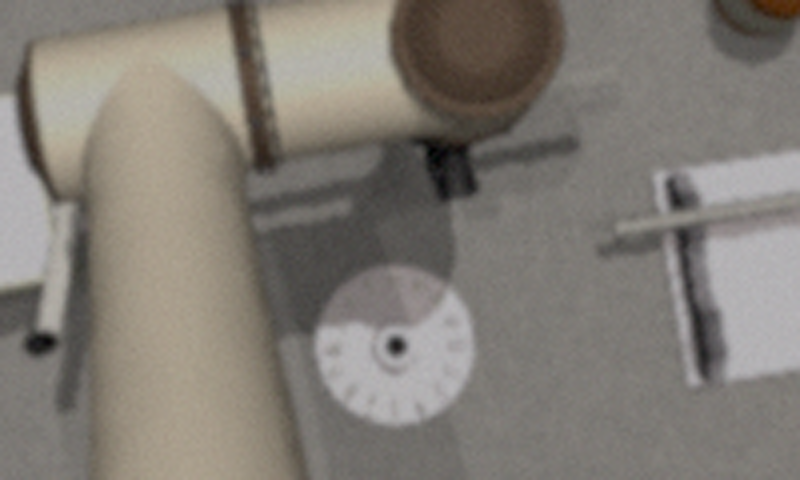

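View pics/side4z.png

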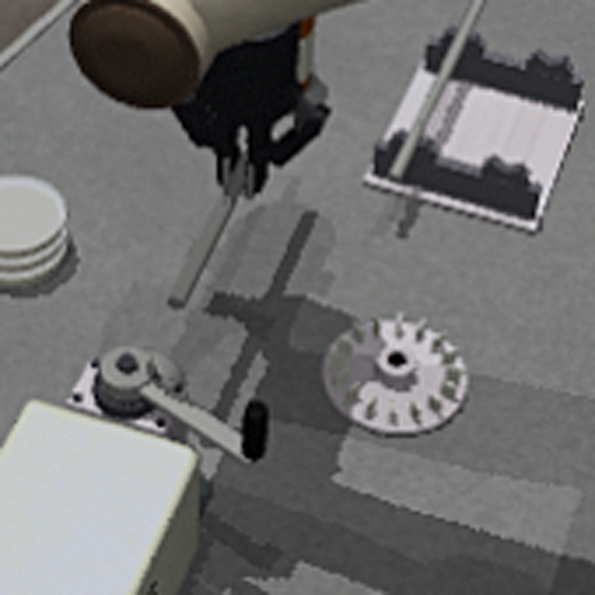

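View pics/wrist4.png

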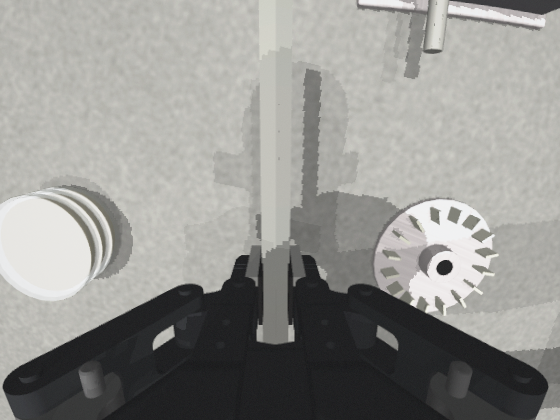

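```bash
cat > fit.py <<'E'
from h import *
from scipy.optimize import least_squares
psi=np.radians(101.84);f=np.array([np.cos(psi),np.sin(psi),0]);l=np.array([-f[1],f[0],0])  # l = rotator +y
O=np.array([.542,.290,0])
def loc(P): D=P-O;return np.stack([D@f,D@l,P[...,2]],-1)
E
python3 - <<'E'
from fit import *
for n in("top","side"):
    C=np.load(n+"C.npy");L=loc(C)
    # housing top lateral extents mid
    M=(abs(L[...,2]-.13)<.006)&(abs(L[...,0])<.07)&(abs(L[...,1])<.09);P=L[M]
    e=[]
    for a in np.arange(-.06,.06,.01):
        q=P[(P[:,0]>a)&(P[:,0]<a+.01),1];e.append(((q.min()+q.max())/2,q.max()-q.min()))
    print(n,"housing mid lateral",np.round(e,4)[:,0],np.mean(e,0))
    # nose
    M=(L[...,0]<-.117)&(L[...,0]>-.16)&(abs(L[...,1])<.035)&(L[...,2]>.07)&(L[...,2]<.14);P=L[M];print(len(P),P.min(0),P.max(0))
    g=lambda v:np.hypot(P[:,1]-v[0],P[:,2]-v[1])-.026
    r=least_squares(g,[0,.095],loss="soft_l1",f_scale=.001);print("nose axis lat,z",r.x,np.std(r.fun))
    # pivot hub
    M=(L[...,2]>.15)&(L[...,2]<.175)&(abs(L[...,1])<.03)&(L[...,0]<-.05)&(L[...,0]>-.13);P=L[M];print("hub",len(P),np.median(P,0))
# bar, side
for n in("side4","wrist4"):
    C=np.load(n+"C.npy");L=loc(C)
    M=(abs(L[...,1])<.02)&(L[...,2]>.125)&(L[...,2]<.165)&((L[...,0]<-.19)&(L[...,0]>-.33) if n[0]=="s" else (L[...,0]<-.36)&(L[...,0]>-.50))
    P=L[M];print(n,len(P),P.min(0),P.max(0))
    for a in np.arange(-.5,-.18,.02):
        q=P[(P[:,0]>a)&(P[:,0]<a+.02)]
        if len(q)>8: print(round(a,3),len(q),np.percentile(q[:,1],[3,50,97]).round(4),np.percentile(q[:,2],[50,95]).round(4))
s=env.sense();print("tcp",loc(s["tool_pos"]))
E
```

```text
top housing mid lateral [-0.0005  0.0001  0.0005 -0.0003 -0.0002 -0.0005 -0.0004 -0.0007 -0.0007
  0.0002  0.0003 -0.0007] [-0.00023684  0.12761931]
305 [-0.15938802 -0.03489963  0.07338509] [-0.11718406  0.03428391  0.13982726]
nose axis lat,z [0.00015618 0.09637843] 0.00850951541096172
hub 202 [-0.10626328  0.00422718  0.15946275]
side housing mid lateral [ 0.0005  0.0013  0.0006  0.0014  0.0012  0.0007 -0.0001  0.0008  0.0006
 -0.0009  0.0001  0.0006] [0.00055378 0.12737011]
73 [-0.15959867 -0.03484495  0.10025683] [-0.11755962  0.03495222  0.13810144]
nose axis lat,z [-0.00896466  0.11489014] 0.008738599184090336
hub 211 [-0.10169339  0.00515611  0.15888564]
side4 218 [-0.32881604 -0.001826    0.13403809] [-0.19103913  0.01289717  0.15122678]
-0.34 14 [-0.0001  0.0057  0.0113] [0.1447 0.1466]
-0.32 29 [-0.001   0.0076  0.0115] [0.1429 0.1473]
-0.3 28 [-0.0006  0.0064  0.0116] [0.1433 0.1475]
-0.28 32 [-0.0008  0.0071  0.0114] [0.1426 0.1473]
-0.26 28 [-0.0007  0.0069  0.0117] [0.1434 0.1494]
-0.24 32 [-0.0004  0.0068  0.0116] [0.1434 0.1467]
-0.22 31 [-0.0009  0.0075  0.011 ] [0.1431 0.1468]
-0.2 24 [-0.      0.0059  0.0116] [0.1409 0.1467]
wrist4 7825 [-0.45752473 -0.0015578   0.14163127] [-0.36003313  0.01064834  0.14880637]
-0.46 1673 [-0.0013  0.0044  0.0101] [0.1451 0.147 ]
-0.44 1812 [-0.0011  0.0044  0.01  ] [0.1451 0.147 ]
-0.42 1614 [-0.001   0.0044  0.0098] [0.1451 0.147 ]
-0.4 1451 [-0.0011  0.0044  0.01  ] [0.145 0.147]
-0.38 1275 [-0.001   0.0047  0.0102] [0.1451 0.1469]
tcp [-0.34505624  0.00333149  0.1111401 ]
```

```bash
python3 -m creep '[-1,0,-0.0045,0.015,0, -1,0,-0.0045,0.03,0, -1,0,-0.0045,0.04,0, -1,0,-0.0045,0.045,0, -1,0,-0.0045,0.045,0, -1,0,-0.0045,0.045,0]' 60
python3 - <<'E'
from fit import *
s=env.sense();print(s["t"],loc(s["tool_pos"]),s["force"],s["torque"])
m=cams.camera_model("side");p,d=cams.snapshot("side");C=cloud(m,d);L=loc(C)
cv2.imwrite("pics/side5z.png",cv2.resize(p[190:320,210:330,::-1],None,fx=4.5,fy=4.5,interpolation=2))
M=(abs(L[...,1])<.02)&(L[...,2]>.085)&(L[...,2]<.11)&(L[...,0]<-.17)&(L[...,0]>-.33);P=L[M];print(len(P),P.max(0),np.percentile(P[:,1],[3,50,97]),np.percentile(P[:,2],[50,95]))
M=(abs(L[...,1])<.03)&(L[...,2]>.085)&(L[...,2]<.135)&(L[...,0]<-.1)&(L[...,0]>-.17);P=L[M];print(len(P),P.min(0),P.max(0))
for a in np.arange(-.21,-.11,.005):
    q=L[(abs(L[...,1])<.04)&(L[...,2]>.08)&(L[...,2]<.15)&(L[...,0]>a)&(L[...,0]<a+.005)]
    if len(q): print(round(a,3),len(q),q.min(0).round(4)[1:],q.max(0).round(4)[1:])
print("proj mouth",proj(m,[O+f*-.1565+[0,0,.095],O+f*-.1565+[0,0,.121],s["tool_pos"]+f*.148+[0,0,.029]]))
E
```

```text
t: 8.45
tool_pos: [0.6154, -0.0461, 0.0665]
ee_rot: [-0.0, 0.777, -0.63, 0.0]
force: [-1.2, 0.5, -2.4]
grip_width: 0.127
8.45 [-0.3440174  -0.00284447  0.0665426 ] [-1.23732307  0.49603159 -2.36677116] [-0.04798354 -0.06143181 -0.02770341]
208 [-0.19098149  0.00549052  0.10508718] [-0.00717606  0.00011639  0.00499544] [0.09870029 0.10298144]
90 [-0.16769328 -0.02999832  0.09954917] [-0.10003174  0.0291041   0.13382632]
-0.21 8 [-0.0071  0.0956] [0.0044 0.1039]
-0.205 7 [-0.0053  0.0927] [0.0048 0.101 ]
-0.2 9 [-0.0069  0.0881] [0.0045 0.1013]
-0.195 13 [-0.0048  0.0901] [0.0031 0.1028]
-0.17 4 [-0.0062  0.1062] [0.0156 0.1121]
-0.165 5 [0.001  0.1075] [0.0195 0.1165]
-0.16 16 [-0.0027  0.0995] [0.0253 0.1211]
-0.155 16 [0.0039 0.1074] [0.024  0.1219]
-0.15 13 [0.0094 0.1097] [0.0223 0.1211]
-0.145 4 [0.0082 0.1171] [0.0186 0.1249]
-0.135 2 [-0.0349  0.1258] [0.0222 0.1278]
-0.13 19 [-0.0354  0.0812] [0.0388 0.1358]
-0.125 20 [-0.0339  0.0815] [0.0381 0.1461]
-0.12 8 [-0.0356  0.0868] [0.0389 0.1338]
-0.115 13 [-0.0348  0.0929] [0.0381 0.1427]
proj mouth [[262.78759948 247.09092731]
 [262.79725113 240.3455976 ]
 [267.13221849 235.77688238]]
```

View pics/side5z.png

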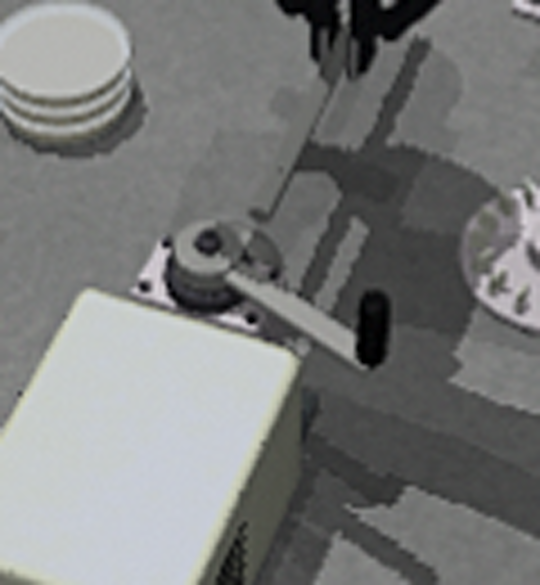

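```bash
python3 -m creep '[-1,-0.005,0.0012,0,0, -1,-0.013,0.0012,0,0, -1,-0.02,0.0012,0,0, -1,-0.024,0.0012,0,0, -1,-0.027,0.0012,0,0, -1,-0.03,0.0012,0,0, -1,-0.03,0.0012,0,0]' 30
python3 -m creep '[-1,-0.002,0,0,0, -1,-0.004,0,0,0, -1,-0.006,0,0,0, -1,-0.008,0,0,0, -1,-0.008,0,0,0]'
python3 -m creep '[-1,-0.002,0,0,0, -1,-0.004,0,0,0, -1,-0.006,0,0,0, -1,-0.006,0,0,0]'
python3 - <<'E'
from fit import *
s=env.sense();print(s["t"],loc(s["tool_pos"]),s["force"]@f,s["force"]@l,s["force"],s["torque"])
E
```

```text
t: 9.2
tool_pos: [0.6076, -0.0165, 0.0664]
ee_rot: [-0.0, 0.777, -0.629, 0.0]
force: [-0.5, 0.1, -2.6]
grip_width: 0.125
t: 9.7
tool_pos: [0.6059, -0.0089, 0.0663]
ee_rot: [0.0, 0.777, -0.63, -0.0]
force: [-0.2, 0.3, -1.7]
grip_width: 0.128
t: 10.1
tool_pos: [0.6046, -0.0029, 0.0663]
ee_rot: [-0.0, 0.777, -0.63, -0.0]
force: [-0.9, -0.3, -1.7]
grip_width: 0.128
10.1 [-0.29952843 -0.00119532  0.0663182 ] -0.08080917262146348 0.9871841661946941 [-0.94960084 -0.28163974 -1.71558586] [0.06585986 0.08675117 0.04189353]
```

```bash
python3 -m creep '[-1,-0.002,0,0,0, -1,-0.004,0,0,0, -1,-0.006,0,0,0, -1,-0.008,0,0,0, -1,-0.008,0,0,0]'
python3 - <<'E'
from fit import *
s=env.sense();print(s["t"],loc(s["tool_pos"]),s["force"]@f,s["force"]@l,s["force"],s["torque"])
p,d=cams.snapshot("side");cv2.imwrite("pics/side6z.png",cv2.resize(p[190:320,210:330,::-1],None,fx=4.5,fy=4.5,interpolation=2))
E
```

```text
t: 10.6
tool_pos: [0.603, 0.0049, 0.0663]
ee_rot: [-0.0, 0.777, -0.63, -0.0]
force: [0.2, -0.5, -1.8]
grip_width: 0.125
10.6 [-0.29151357 -0.00120931  0.0663099 ] -0.5384223895345916 -0.09297104451240958 [ 0.2014662  -0.50789138 -1.84503761] [0.04273637 0.10139117 0.08971545]
```

View pics/side6z.png

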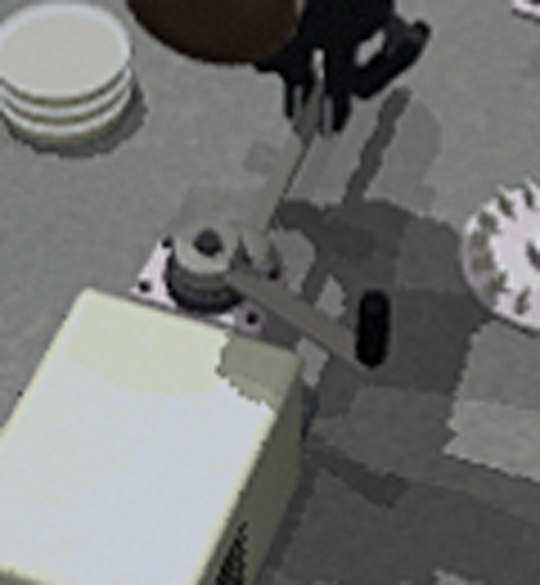

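The bar runs into the nose with negligible contact force, so I'm feeding on.

```bash
for i in 1; do :; done; python3 -m creep '[-1,-0.002,0,0,0, -1,-0.004,0,0,0, -1,-0.006,0,0,0, -1,-0.008,0,0,0, -1,-0.008,0,0,0]' | grep -E "pos|force"
python3 -m creep '[-1,-0.002,0,0,0, -1,-0.004,0,0,0, -1,-0.006,0,0,0, -1,-0.006,0,0,0]' | grep -E "pos|force"
python3 - <<'E'
from fit import *
s=env.sense();print(s["t"],loc(s["tool_pos"]),s["force"]@f,s["force"]@l,s["force"],s["torque"],s["grip_width"])
E
```

```text
tool_pos: [0.6013, 0.0127, 0.0663]
force: [-0.2, -0.5, -2.8]
tool_pos: [0.6001, 0.0186, 0.0663]
force: [-1.0, 0.6, -1.6]
11.55 [-0.27752833 -0.00118656  0.06632158] 0.8089511292402053 0.86928152289131 [-1.01676712  0.61338155 -1.58215284] [0.06662352 0.07509931 0.0190406 ] 0.125457744047235
```

```bash
python3 -m creep '[-1,-0.001,0,0,0, -1,-0.002,0,0,0, -1,-0.003,0,0,0, -1,-0.004,0,0,0]' 25| grep -E "pos|force"
python3 -m creep '[-1,-0.001,0,0,0, -1,-0.002,0,0,0, -1,-0.003,0,0,0, -1,-0.004,0,0,0]' | grep -E "pos|force"
python3 -m creep '[-1,-0.001,0,0,0, -1,-0.002,0,0,0, -1,-0.003,0,0,0]' | grep -E "pos|force"
```

```text
tool_pos: [0.5992, 0.0222, 0.0663]
force: [0.2, -0.0, -2.2]
tool_pos: [0.5985, 0.0262, 0.0663]
force: [-0.9, 0.5, -2.0]
tool_pos: [0.5978, 0.0292, 0.0663]
force: [-0.4, -0.1, -1.9]
```

```bash
python3 -m creep '[-1,-0.001,0,0,0, -1,-0.002,0,0,0, -1,-0.003,0,0,0]' | grep -E "pos|force"
```

```text
tool_pos: [0.5972, 0.0321, 0.0663]
force: [-0.7, -0.5, -1.9]
```

```bash
python3 -m creep '[-1,-0.001,0,0,0, -1,-0.002,0,0,0, -1,-0.003,0,0,0]' | grep -E "pos|force"
```

```text
tool_pos: [0.5966, 0.035, 0.0663]
force: [-0.4, -0.2, -1.7]
```

```bash
cat > chk.sh <<'E'
o=$(cat); echo "$o"|grep -E "pos|force"|tr '\n' ' ';echo
echo "$o"|grep force|tr -d '[],'|awk '{x=$2;y=$3; ff=-0.205*x+0.979*y; print "along",ff; exit (ff<-2.5)?1:0}'
E
python3 -m creep '[-1,-0.001,0,0,0, -1,-0.002,0,0,0, -1,-0.003,0,0,0]' | bash chk.sh && 
python3 -m creep '[-1,-0.001,0,0,0, -1,-0.002,0,0,0, -1,-0.003,0,0,0]' | bash chk.sh && 
python3 -m creep '[-1,-0.001,0,0,0, -1,-0.002,0,0,0, -1,-0.003,0,0,0]' | bash chk.sh && 
python3 -m creep '[-1,-0.001,0,0,0, -1,-0.002,0,0,0, -1,-0.003,0,0,0]' | bash chk.sh && 
python3 -m creep '[-1,-0.001,0,0,0, -1,-0.002,0,0,0, -1,-0.003,0,0,0]' | bash chk.sh && 
python3 -m creep '[-1,-0.001,0,0,0, -1,-0.002,0,0,0, -1,-0.003,0,0,0]' | bash chk.sh
```

```text
tool_pos: [0.596, 0.0379, 0.0663] force: [0.1, -0.1, -1.8] 
along -0.1184
tool_pos: [0.5954, 0.0409, 0.0663] force: [-1.1, -1.9, -1.9] 
along -1.6346
tool_pos: [0.5947, 0.0438, 0.0663] force: [-0.3, 0.2, -1.4] 
along 0.2573
tool_pos: [0.5941, 0.0467, 0.0663] force: [-0.2, -1.8, -2.5] 
along -1.7212
tool_pos: [0.5935, 0.0497, 0.0663] force: [-1.1, -1.4, -1.2] 
along -1.1451
tool_pos: [0.593, 0.0509, 0.0664] force: [2.7, -11.3, -2.9] 
along -11.6162
```

Contact is a sharp rise to 11.6 N along the axis, at a tip depth of ~65 mm. I'll ease off to a light push and check.

```bash
python3 -m creep '[-1,0.001,0,0,0, -1,0.0012,0,0,0, -1,0.0012,0,0,0]' | bash chk.sh
python3 - <<'E'
from fit import *
s=env.sense();print(s["t"],loc(s["tool_pos"]),s["force"]@f,s["force"]@l,s["force"],s["torque"],s["grip_width"])
E
```

```text
tool_pos: [0.5931, 0.0508, 0.0663] force: [0.4, -5.4, -2.0] 
along -5.3686
15.35 [-0.24462269 -0.00096858  0.06634992] -5.338437733577634 0.7178399840917463 [ 0.39276985 -5.37214515 -2.04478733] [-1.48686426 -0.19686957  0.02558673] 0.12138322076728994
```

```bash
python3 -m creep '[-0.6,0,0,0,0, -0.3,0,0,0,0, 0,0,0,0,0, 0,0,0,0,0, 0,0,0,-0.02,0, 0,0,0,-0.06,0, 0,0,0,-0.1,0, 0,0,0,-0.14,0, 0,0,0,-0.18,0, 0,0,0,-0.2,0, 0,0,0,-0.2,0]'
python3 - <<'E'
from fit import *
for n in("top","side"):
    L=loc(np.load(n+"C.npy"))
    M=(L[...,2]>.165)&(L[...,2]<.21)&(L[...,1]>.08)&(L[...,1]<.15)&(L[...,0]<-.03)&(L[...,0]>-.16);P=L[M];print(n,len(P),P.min(0),P.max(0),np.median(P,0))
    M=(L[...,2]>.158)&(L[...,2]<.18)&(abs(L[...,1])<.03)&(L[...,0]<-.06)&(L[...,0]>-.16);P=L[M];print("hub",len(P),P.min(0),P.max(0),P.mean(0))
    M=(L[...,2]>.148)&(L[...,2]<.16)&((L[...,1])>.03)&((L[...,1])<.095)&(L[...,0]<-.03)&(L[...,0]>-.16);P=L[M];print("arm",len(P),np.polyfit(P[:,1],P[:,0],1))
s=env.sense();print(s["t"],s["tool_pos"],loc(s["tool_pos"]),s["force"],s["qpos"].round(2))
w=cams.camera_model("wrist");p,d=cams.snapshot("wrist");cv2.imwrite("pics/w7.png",p[:,:,::-1])
p,d=cams.snapshot("side");cv2.imwrite("pics/side7z.png",cv2.resize(p[190:320,210:330,::-1],None,fx=4.5,fy=4.5,interpolation=2))
E
```

```text
t: 16.45
tool_pos: [0.5949, 0.052, 0.2708]
ee_rot: [-0.004, 0.777, -0.629, 0.003]
force: [0.4, -0.5, -0.2]
grip_width: 0.502
top 44 [-0.07760347  0.09653784  0.16600169] [-0.06309597  0.11089617  0.20525623] [-0.07281239  0.10370653  0.2008651 ]
hub 139 [-0.12626278 -0.01779173  0.15813283] [-0.08933514  0.02882876  0.16971709] [-0.10729247  0.00111568  0.16147873]
arm 171 [ 0.37145266 -0.10861373]
side 102 [-0.07667182  0.09579915  0.16556092] [-0.059891    0.11254099  0.20370929] [-0.06545275  0.10547916  0.18951351]
hub 126 [-0.12486754 -0.01626818  0.15805059] [-0.08839679  0.02365283  0.16978913] [-0.10621835  0.00205799  0.16135793]
arm 187 [ 0.3796091  -0.10741489]
16.45 [0.59489147 0.0519537  0.27083935] [-0.24383396 -0.00292398  0.27083935] [ 0.36234731 -0.47834834 -0.23734342] [ 0.36  0.3   0.01  0.   -1.26 -0.15]
```

View pics/w7.png

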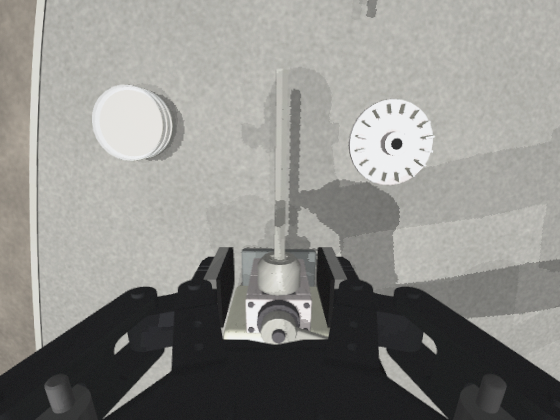

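View pics/side7z.png

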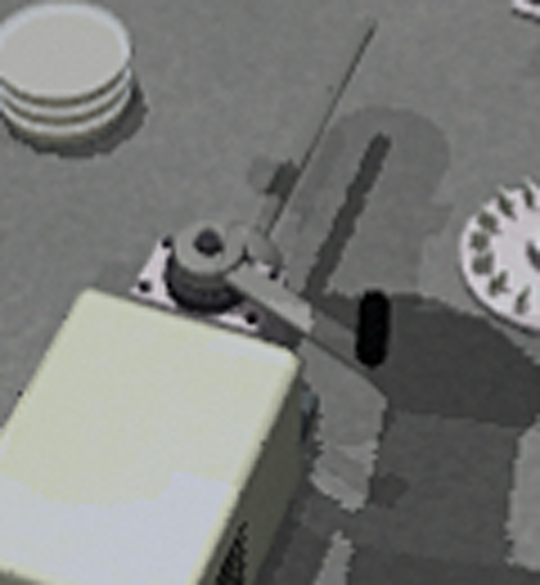

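The shaft sits straight in the nose and the grip is at loc (-0.0685, 0.104). Now I move over the lever grip with the jaws along the tangent.

```bash
python3 -m creep '[0,-0.03,0.018,0,-8, 0,-0.07,0.042,0,-16, 0,-0.11,0.067,0,-24, 0,-0.145,0.088,0,-32, 0,-0.165,0.1,0,-40, -0.2,-0.1753,0.1069,0,-48, -0.2,-0.1753,0.1069,0,-56, -0.2,-0.1753,0.1069,0,-64, -0.2,-0.1753,0.1069,0,-70, -0.2,-0.1753,0.1069,0,-70, -0.2,-0.1753,0.1069,0,-70]'
python3 - <<'E'
from fit import *
s=env.sense();print(s["t"],loc(s["tool_pos"]),s["qpos"].round(2),np.degrees(np.arctan2(*rot(s).as_matrix()[1::-1,0]))-101.84)
w=cams.camera_model("wrist");p,d=cams.snapshot("wrist");cv2.imwrite("pics/w8.png",p[:,:,::-1])
C=cloud(w,d);L=loc(C);M=(L[...,2]>.175)&(L[...,2]<.21)&(L[...,1]>.08)&(L[...,1]<.15)&(L[...,0]<-.03)&(L[...,0]>-.16);P=L[M]
if len(P):print(len(P),P.min(0),P.max(0))
M=(L[...,2]>.192)&M;P=L[M];print(len(P),P.min(0),P.max(0)) if len(P) else 0
E
```

```text
t: 17.65
tool_pos: [0.4517, 0.2005, 0.2651]
ee_rot: [0.001, 0.997, -0.071, -0.001]
force: [0.8, 1.3, 0.4]
grip_width: 0.4
17.65 [-0.06909706  0.10669926  0.26508373] [ 0.75  0.13 -0.23 -0.   -1.21  0.68] -110.01451197418443
456 [-0.07896194  0.09579367  0.17547138] [-0.06348603  0.11135064  0.20432447]
370 [-0.07883652  0.09579367  0.19230759] [-0.06348603  0.11135064  0.20432447]
```

View pics/w8.png

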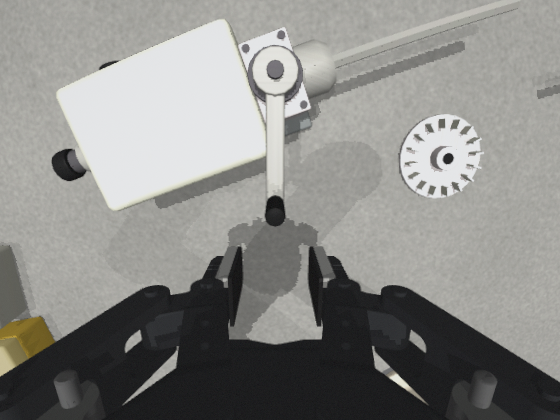

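The grip shows at (275,212), centred between the jaws. I descend around it.

```bash
python3 -m creep '[-0.2,0.003,0,0.03,0, -0.2,0.003,0,0.06,0, -0.2,0.003,0,0.08,0, -0.2,0.003,0,0.095,0, -0.3,0.003,0,0.105,0, -0.4,0.003,0,0.11,0, -0.4,0.003,0,0.11,0, -0.4,0.003,0,0.11,0]'
python3 - <<'E'
from fit import *
s=env.sense();t=loc(s["tool_pos"]);print(s["t"],t,s["force"],s["grip_width"],np.degrees(np.arctan2(*rot(s).as_matrix()[1::-1,0]))-101.84)
pv=np.array([-.107,0]);r=t[:2]-pv;print(np.hypot(*r),np.degrees(np.arctan2(r[0],r[1])))
# rows in tool axes at start: x=-r0,y=-t0, rotating by th clockwise; point = pv + R*(...)
R=.110
for th in range(0,85,6):
    a=np.radians(th);print(th,"x",round(R-R*np.cos(a),4),"y",round(-R*np.sin(a),4))
p,d=cams.snapshot("side");cv2.imwrite("pics/side9z.png",cv2.resize(p[190:320,210:330,::-1],None,fx=4.5,fy=4.5,interpolation=2))
E
```

```text
t: 18.5
tool_pos: [0.4557, 0.2006, 0.157]
ee_rot: [-0.0, 0.998, -0.07, 0.001]
force: [-0.5, 0.9, 0.5]
grip_width: 0.295
18.5 [-0.06978981  0.10281315  0.15697514] [-0.54976903  0.93742656  0.52267942] 0.2946969074048914 -109.89518567278552
0.10933957630443901 19.896229715024017
0 x 0.0 y -0.0
6 x 0.0006 y -0.0115
12 x 0.0024 y -0.0229
18 x 0.0054 y -0.034
24 x 0.0095 y -0.0447
30 x 0.0147 y -0.055
36 x 0.021 y -0.0647
42 x 0.0283 y -0.0736
48 x 0.0364 y -0.0817
54 x 0.0453 y -0.089
60 x 0.055 y -0.0953
66 x 0.0653 y -0.1005
72 x 0.076 y -0.1046
78 x 0.0871 y -0.1076
84 x 0.0985 y -0.1094
```

View pics/side9z.png

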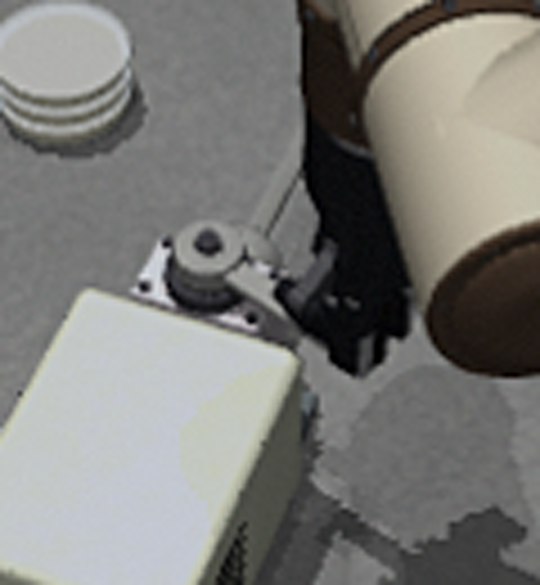

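```bash
python3 -m creep '[-0.4,0.0002,-0.0058,0,3, -0.4,0.0006,-0.0115,0,6, -0.4,0.0014,-0.0172,0,9, -0.4,0.0024,-0.0229,0,12, -0.4,0.0037,-0.0285,0,15, -0.4,0.0054,-0.034,0,18, -0.4,0.0073,-0.0394,0,21, -0.4,0.0095,-0.0447,0,24, -0.4,0.012,-0.0499,0,27, -0.4,0.0147,-0.055,0,30, -0.4,0.0177,-0.06,0,33, -0.4,0.021,-0.0647,0,36]'
python3 - <<'E'
from fit import *
s=env.sense();t=loc(s["tool_pos"]);print(s["t"],t,s["force"],s["grip_width"],np.degrees(np.arctan2(*rot(s).as_matrix()[1::-1,0]))-101.84)
pv=np.array([-.107,0]);r=t[:2]-pv;print(np.hypot(*r),np.degrees(np.arctan2(r[0],r[1])))
R=.110
for th in range(0,48,3):
    a=np.radians(th);print(th,"x",round(R-R*np.cos(a),4),"y",round(-R*np.sin(a),4))
E
```

```text
t: 19.75
tool_pos: [0.4843, 0.2598, 0.157]
ee_rot: [0.002, 0.927, -0.376, -0.0]
force: [-2.8, -5.0, 2.9]
grip_width: 0.302
19.75 [-0.01772291  0.06262519  0.15703387] [-2.78326427 -4.99294138  2.850389  ] 0.3018529022218152 -146.03455920427228
0.10905187842919144 54.95149625736441
0 x 0.0 y -0.0
3 x 0.0002 y -0.0058
6 x 0.0006 y -0.0115
9 x 0.0014 y -0.0172
12 x 0.0024 y -0.0229
15 x 0.0037 y -0.0285
18 x 0.0054 y -0.034
21 x 0.0073 y -0.0394
24 x 0.0095 y -0.0447
27 x 0.012 y -0.0499
30 x 0.0147 y -0.055
33 x 0.0177 y -0.0599
36 x 0.021 y -0.0647
39 x 0.0245 y -0.0692
42 x 0.0283 y -0.0736
45 x 0.0322 y -0.0778
```

```bash
python3 -m creep '[-0.4,0.0002,-0.0058,0,3, -0.4,0.0006,-0.0115,0,6, -0.4,0.0014,-0.0172,0,9, -0.4,0.0024,-0.0229,0,12, -0.4,0.0037,-0.0285,0,15, -0.4,0.0054,-0.034,0,18, -0.4,0.0073,-0.0394,0,21, -0.4,0.0095,-0.0447,0,24, -0.4,0.012,-0.0499,0,27, -0.4,0.0147,-0.055,0,30, -0.4,0.0177,-0.06,0,33, -0.4,0.0177,-0.06,0,33]'
cat > st.py <<'E'
from fit import *
s=env.sense();t=loc(s["tool_pos"]);print(s["t"],t,s["force"],s["grip_width"],np.degrees(np.arctan2(*rot(s).as_matrix()[1::-1,0]))-101.84)
pv=np.array([-.107,0]);r=t[:2]-pv;print(np.hypot(*r),np.degrees(np.arctan2(r[0],r[1])),"Fy tool",rot(s).inv().apply(s["force"]))
E
python3 st.py
```

```text
t: 20.95
tool_pos: [0.5386, 0.2914, 0.157]
ee_rot: [0.001, 0.782, -0.623, -0.0]
force: [-4.1, -1.7, 4.1]
grip_width: 0.305
20.95 [0.00204545 0.00307404 0.15698326] [-4.09431054 -1.73034839  4.08056085] 0.3052485046964373 -178.9344536027842
0.109088775097255 88.38523504768092 Fy tool [ 0.77727114  4.38875722 -4.06732355]
```

```bash
python3 -m creep '[-0.4,0,-0.002,0,1, -0.4,0,-0.004,0,2, -0.4,0,-0.004,0,2]'; python3 st.py; python3 -m creep '[-0.4,0,-0.002,0,1, -0.4,0,-0.004,0,2, -0.4,0,-0.004,0,2]'; python3 st.py
```

```text
t: 21.25
tool_pos: [0.5396, 0.2912, 0.1568]
ee_rot: [0.004, 0.771, -0.636, -0.002]
force: [-12.7, -3.0, 7.9]
grip_width: 0.301
21.25 [0.00168991 0.00212848 0.15681434] [-12.66910227  -2.96122202   7.8634784 ] 0.30103738574329064 -180.89838696581333
0.10871074873665082 88.87811959761284 Fy tool [ 0.52504528 13.06905346 -7.74812556]
t: 21.55
tool_pos: [0.5396, 0.2907, 0.1566]
ee_rot: [0.008, 0.76, -0.65, -0.003]
force: [-23.7, -3.7, 12.7]
grip_width: 0.3
21.55 [0.00115359 0.00219434 0.15659764] [-23.71949167  -3.74024912  12.71946759] 0.3002210372695923 -182.90549948394442
0.10817584551494397 88.83767815458694 Fy tool [  0.08257714  24.22748921 -12.3048995 ]
```

The lever is on its end stop: it no longer moves and the force rises to 24 N. I back off, lift and check.

```bash
python3 -m creep '[-0.4,0,0.004,0,0, -0.2,0,0.008,0,0, 0,0,0.009,0,0, 0,0,0.009,0,0, 0,0,0.009,0,0]'; python3 st.py
python3 -m creep '[0,0,0.009,-0.02,0, 0,0,0.009,-0.05,0, 0,0,0.009,-0.09,0, 0,0,0.009,-0.12,0, 0,0,0.009,-0.12,0, 0,0,0.009,-0.12,0]'; python3 - <<'E'
from fit import *
s=env.sense();print(loc(s["tool_pos"]))
w=cams.camera_model("wrist");p,d=cams.snapshot("wrist");cv2.imwrite("pics/w10.png",p[:,:,::-1])
C=cloud(w,d);L=loc(C);M=(L[...,2]>.19)&(L[...,2]<.21)&(L[...,1]>-.05)&(L[...,1]<.05)&(L[...,0]<.05)&(L[...,0]>-.06);P=L[M];print(len(P),P.min(0),P.max(0))
M=(abs(L[...,1])<.02)&(L[...,2]>.085)&(L[...,2]<.11)&(L[...,0]<-.17)&(L[...,0]>-.45);P=L[M]
for a in np.arange(-.42,-.17,.03):
    q=P[(P[:,0]>a)&(P[:,0]<a+.03)]
    if len(q)>8: print(round(a,3),len(q),np.percentile(q[:,1],[3,50,97]).round(4),np.percentile(q[:,2],[50,95]).round(4),q[:,0].min())
E
```

```text
t: 22.05
tool_pos: [0.539, 0.2928, 0.1564]
ee_rot: [-0.001, 0.76, -0.65, 0.0]
force: [1.2, 0.5, 1.0]
grip_width: 0.502
22.05 [0.00337664 0.00238127 0.15642836] [1.16495703 0.47026381 1.04790465] 0.5021831664095607 -182.88592430355203
0.11040232253150697 88.76408995083865 Fy tool [-0.28370655 -1.22491878 -1.04664304]
t: 22.65
tool_pos: [0.5298, 0.2913, 0.2767]
ee_rot: [-0.001, 0.76, -0.65, -0.0]
force: [0.1, 0.5, -0.2]
grip_width: 0.5
[0.00379283 0.01170396 0.27667818]
340 [-0.00685075  0.0006935   0.19004941] [0.00797201 0.01602869 0.20456743]
-0.21 150 [-0.0044  0.0016  0.0073] [0.1004 0.1022] -0.19182183994194538
-0.18 120 [-0.0044  0.0016  0.0068] [0.1005 0.1023] -0.17994158113545997
```

View pics/w10.png

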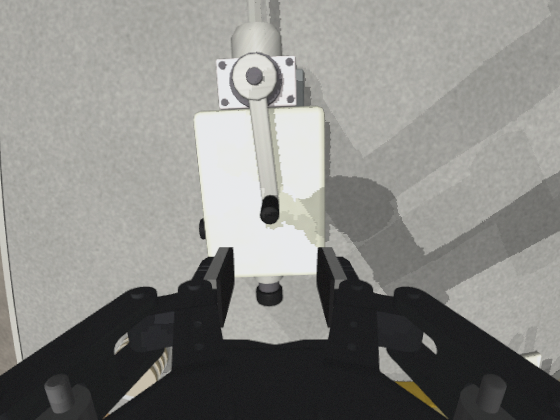

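```bash
python3 -m creep '[0,0.02,0.04,-0.02,0, 0,0.04,0.08,-0.04,0, 0,0.06,0.12,-0.06,0, 0,0.08,0.16,-0.06,0, 0,0.08,0.2,-0.06,0, 0,0.08,0.22,-0.06,0, 0,0.08,0.22,-0.06,0]'; python3 - <<'E'
from fit import *
s=env.sense();print(s["t"],s["tool_pos"],s["force"])
for c in("side","top"):
    m=cams.camera_model(c);p,d=cams.snapshot(c);cv2.imwrite(f"pics/{c}11.png",p[:,:,::-1]);L=loc(cloud(m,d))
    M=(L[...,2]>.175)&(L[...,2]<.21)&(L[...,1]>-.05)&(L[...,1]<.05)&(L[...,0]<.05)&(L[...,0]>-.06);P=L[M]
    if len(P):print(c,len(P),P.min(0),P.max(0),(P.min(0)+P.max(0))/2)
    M=(abs(L[...,1])<.015)&(L[...,2]>.085)&(L[...,2]<.11)&(L[...,0]<-.17)&(L[...,0]>-.45);P=L[M]
    if len(P):print("bar",P.min(0),P.max(0),np.polyfit(P[:,0],P[:,1],1),np.polyfit(P[:,0],P[:,2],1))
E
```

```text
t: 23.4
tool_pos: [0.3227, 0.1767, 0.3357]
ee_rot: [0.0, 0.761, -0.649, -0.0]
force: [-0.4, 0.5, -0.0]
grip_width: 0.503
23.4 [0.32267764 0.1766821  0.33574118] [-0.42129935  0.49437656 -0.02215647]
side 80 [-0.0045355   0.00133575  0.17518834] [0.01067967 0.01634313 0.20539151] [0.00307209 0.00883944 0.19028992]
bar [-0.37344291 -0.0046893   0.08748009] [-0.18020312  0.01029775  0.10607366] [-0.00943264  0.0011729 ] [0.01443538 0.10082441]
top 43 [-0.00591902  0.0017383   0.17967072] [0.00931311 0.01476584 0.20448545] [0.00169705 0.00825207 0.19207808]
bar [-0.37249197 -0.00497248  0.08799384] [-0.17051563  0.00929961  0.10521877] [-0.00902705 -0.0001142 ] [0.01833771 0.10250695]
```

View pics/side11.png

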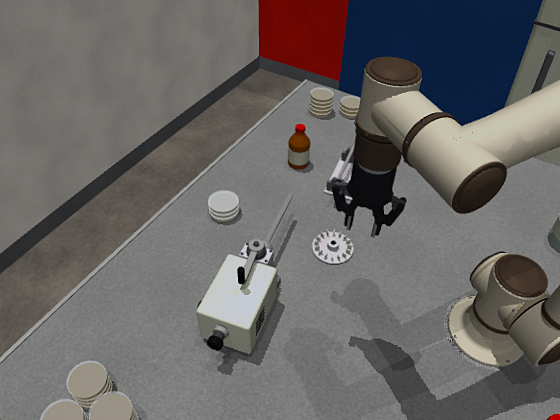

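View pics/top11.png

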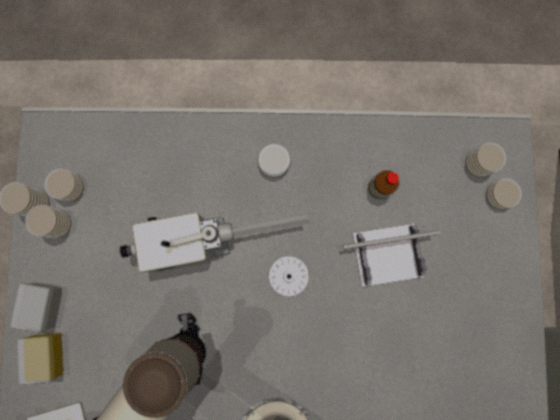

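The shaft is in line (rear end at loc -0.373, level within 1°) and the lever points rearward. From the pictures it swung only ~1.15 rad, so with an unknown starting angle I want a second push to be sure it is on its stop.

```bash
python3 -m creep '[0,-0.04,-0.05,0,0, 0,-0.08,-0.1,0,0, 0,-0.08,-0.15,0,0, -0.1,-0.08,-0.2,0.02,0, -0.2,-0.08,-0.224,0.05,0, -0.2,-0.08,-0.224,0.06,0, -0.2,-0.08,-0.224,0.09,0, -0.2,-0.08,-0.224,0.12,0, -0.2,-0.08,-0.224,0.15,0, -0.3,-0.08,-0.224,0.17,0, -0.4,-0.08,-0.224,0.177,0, -0.4,-0.08,-0.224,0.177,0,-0.4,-0.08,-0.224,0.177,0]'; python3 st.py
python3 -m creep '[-0.4,0,-0.001,0,0, -0.4,0,-0.002,0,0, -0.4,0,-0.003,0,0, -0.4,0,-0.004,0,0]'; python3 st.py
```

```text
t: 24.8
tool_pos: [0.5346, 0.2921, 0.1597]
ee_rot: [-0.0, 0.76, -0.65, 0.0]
force: [0.3, 0.4, 0.8]
grip_width: 0.299
24.8 [0.00353833 0.00685742 0.15969992] [0.33959819 0.3609965  0.76469899] 0.2989932274587186 -182.89174154381294
0.11075083076474941 86.4501131782395 Fy tool [-0.3038377  -0.39244822 -0.7642493 ]
t: 25.2
tool_pos: [0.5376, 0.2925, 0.1599]
ee_rot: [-0.001, 0.76, -0.65, 0.0]
force: [-0.5, 0.3, -0.8]
grip_width: 0.303
25.2 [0.00334872 0.0037472  0.15989075] [-0.50403561  0.2840554  -0.81625591] 0.30269047277050265 -182.88081286085145
0.1104123220582217 88.05510777931585 Fy tool [-0.35864491  0.45436533  0.81605089]
```

```bash
python3 -m creep '[-0.4,0,-0.001,0,0, -0.4,0,-0.002,0,0, -0.4,0,-0.002,0,0]'; python3 st.py
python3 -m creep '[-0.4,0,-0.001,0,0, -0.4,0,-0.002,0,0, -0.4,0,-0.003,0,0, -0.4,0,-0.003,0,0]'; python3 st.py
```

```text
t: 25.5
tool_pos: [0.5394, 0.2926, 0.1593]
ee_rot: [0.0, 0.76, -0.65, -0.0]
force: [-0.5, 0.4, 0.7]
grip_width: 0.303
25.5 [0.00313328 0.00204283 0.15928928] [-0.49096969  0.42233189  0.67767162] 0.3034722047502956 -182.88760853578322
0.1101522239470858 88.93735902539423 Fy tool [-0.49351927  0.41947979 -0.67759111]
t: 25.9
tool_pos: [0.5394, 0.2926, 0.1591]
ee_rot: [0.003, 0.76, -0.65, -0.002]
force: [-10.4, 1.1, 5.1]
grip_width: 0.297
25.9 [0.00303692 0.00201502 0.15911044] [-10.41127651   1.10257064   5.06647263] 0.2969789166158182 -182.89640354037743
0.11005536455724661 88.95090639004071 Fy tool [-2.70139851 10.14574578 -5.00457533]
```

A hard stop at the same place (10 N with no movement), so it is fully closed. I withdraw, take a final look and hand in.

```bash
python3 -m creep '[-0.4,0,0.004,0,0, -0.3,0,0.007,0,0, 0,0,0.007,0,0, 0,0,0.007,0,0, 0,0,0.007,-0.03,0, 0,0,0.007,-0.07,0, 0,0,0.007,-0.11,0, 0,0.02,0.05,-0.15,0, 0,0.05,0.1,-0.17,0, 0,0.08,0.15,-0.17,0, 0,0.08,0.2,-0.17,0, 0,0.08,0.23,-0.17,0, 0,0.08,0.23,-0.17,0, 0,0.08,0.23,-0.17,0]'; python3 - <<'E'
from fit import *
s=env.sense();print(s["t"],s["tool_pos"],s["force"])
for c in("side","top"):
    m=cams.camera_model(c);p,d=cams.snapshot(c);cv2.imwrite(f"pics/{c}12.png",p[:,:,::-1]);L=loc(cloud(m,d))
    M=(L[...,2]>.175)&(L[...,2]<.21)&(L[...,1]>-.05)&(L[...,1]<.05)&(L[...,0]<.05)&(L[...,0]>-.06);P=L[M]
    if len(P):print(c,(P.min(0)+P.max(0))/2)
    M=(abs(L[...,1])<.015)&(L[...,2]>.085)&(L[...,2]<.11)&(L[...,0]<-.17)&(L[...,0]>-.45);P=L[M]
    if len(P):print("bar",P.min(0),P.max(0))
E
```

```text
t: 27.3
tool_pos: [0.327, 0.178, 0.3304]
ee_rot: [-0.002, 0.761, -0.649, -0.0]
force: [1.2, 0.1, 0.5]
grip_width: 0.502
27.3 [0.32700444 0.17801233 0.33039992] [1.17435992 0.10932935 0.48870604]
side [0.00323621 0.00864492 0.18909026]
bar [-0.37391693 -0.00429983  0.08735548] [-0.17720735  0.00976978  0.10370627]
top [0.0016292  0.00825267 0.19207763]
bar [-0.37245922 -0.00475051  0.08670073] [-0.17049178  0.0090112   0.10513033]
```

View pics/top12.png

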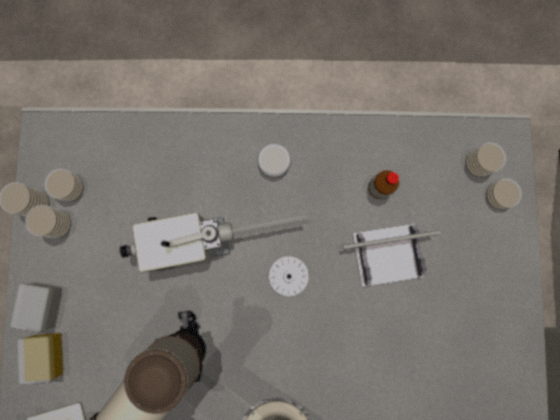

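The shaft runs from the nose (231,231) to (308,219), the lever points rearward with its grip at (165,243), and the round bar and the other things are in place.

```bash
python3 -c "
from cell import ticket; print(ticket.close_job())"
```

```text
the job is handed in; nothing more can be done
None
```

The hex shaft is in the collet and on the depth stop, the lever is closed, and the job is handed in at about 27 s on the robot clock.

- **Picking:** I told the hex bar from the round one by its two flat tones in the wrist picture. The first grasp closed above the bar. Camera depth put the fingertips about 10 mm behind the reported TCP, not 22 mm ahead as `env.tcp_to_tips` says. I corrected for that and the second grasp held.
- **Feeding:** The stop showed as a sharp rise to 11.6 N along the axis, about 65 mm in by the camera estimate. That was the highest reading, taken at the end of each short move, against the 20 N limit. I eased off to about 5 N before letting go.
- **Lever:** It met a hard stop where the force rose to 24 N without movement. A second push stopped at the same place at 10 N, above the 4 to 8 N the lever needs.
- **Last checks:** The shaft was in line with the spindle with its rear end unchanged after the second push, and the arm stood clear. The round shaft and the other things looked unmoved in the top picture.
- **Unresolved:** The pictures give a lever swing of about 1.15 rad. That matches the closed angle of 1.25 only if the lever started near 0.1 rad, so I relied on the hard stop felt twice. I did not tug the shaft to test the clamp.

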